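# Hold the reading lens at focus over the lacquer box under inspection

## Robot

A 6-joint arm with a two-finger parallel gripper is mounted at the origin on the work surface. World frame = base frame: x ahead of the robot, y to its left, z up, the work surface at z = 0. Lengths are in mm, angles in rad, forces in N, time in s.
With the tool pointing down it reaches from about 300 to 825 mm from the base axis. Payload 5.4 kg.
Tool frame: the origin (TCP) lies between the finger pads; the fingertips stand 19 mm ahead of it and the grasp point (between the pads) is the TCP; z points along the fingers, y is the line along which they close (so a half turn about z gives the same grasp; the last joint's range is limited). The gripper opens to 92 mm and grips with 3 to 60 N. Pads are 20 mm wide; open, the fingers measure 128 mm over their backs; the gripper's body (75 mm by 189 mm) begins 69 mm behind the grasp point.
Start: joints at [1.135, 0.158, 1.597, -0, 1.386, -0.21], TCP at [128.746, 560.384, 194.801] pointing down, gripper open.
Joint ranges: [-2.91, 2.91], [-0.94, 2.29], [0.18, 2.7], [-1.29, 4.43], [0.17, 2.64], [-3, 3]. Speed limits (rad/s): [2.57, 2.57, 3.14, 3.14, 3.14, 3.14].

## Interface

Orientations are given as a rotation vector (axis times angle).
In Python, from bench import manip, release, grasp, sense, vision gives the robot as it stands. Calls block until the motion is done:
- manip.goto(position, orientation): joint-space move of the TCP to a pose.
- manip.servo_line(position, attitude=None, rate=150): straight line of the TCP; attitude=None keeps the orientation; rate is the mean speed in mm/s.
- manip.goto_joints(angles): joint-space move.
- release() and grasp(): open the fingers fully, or close them until they stop; the grip force is fixed at half the most.
- manip.dwell(seconds).
- manip.ik(position, orientation): joint angles nearest the present ones, or None.
- sense(): the state.
- vision.capture(name): name is "side" or "top" or "wrist"; returns (picture, depth): 384x512x3 uint8, red, green, blue; 384x512 float32, mm along the optical axis (not along the pixel's ray), 0 where there is no reading.
- vision.camera_info(name): a dict with "fx", "fy", "cx", "cy" (pixels), "R" (3x3) and "t" (3): a world point X has camera coordinates R X + t. Camera axes: x right, y down, z forward; pixel columns grow to the right and rows downward; lengths in mm; the calibration is good to about 2 mm. A picture is of the moment at which its call begins: read the wrist's pose just before it. camera_info takes no time and is no camera call; for the wrist camera it gives the pose at the moment of the call.
A pose or a line that the arm cannot do raises manip.Unreachable and nothing moves.
- manip.job_done(): hands the job in; it is judged then, once.
The state is a dict: "t": time; "q": joint angles; "joint_vel": joint speeds; "joint_torque": joint torques, N m; "tool_pos": TCP position; "ee_rot": TCP orientation; "ft_force": force on the tool from outside, world axes, zero at the start; "torque": the same for the moment, N m; "width": finger opening in mm; "gripper_force": force on a finger pad.
Only numpy, scipy, OpenCV 4.12 (cv2) and the standard library are available. Lean on these libraries where they do the work, as an engineer would, in place of code of your own. Each camera call takes 0.05 s, during which the arm holds its last target. There are 200 camera calls.

## Task

Pick up the reading lens from its wooden rest and hold it over the lacquer box that the focus gauge stands beside: the glass level, centred above the lid, and at the same height as the gauge's yellow collar. Do not shift the boxes, the gauge, its collar or anything else on the bench. Finish while still holding the lens steady there in mid-air; do not put it down.

Things in the scene. Friction and masses are not known exactly. Their poses are not given: they have to be found in the camera images.
- loupe: Reading lens lying level on its rest. Dark wooden handle 110 long x 16 wide x 20 mm tall; origin at the centre of the handle (half-way up and along, about 50 mm above the bench at the start), x along the handle towards the lens, z up. Brass frame 64 mm across and 12 mm tall at its +x end. About 0.11 kg, centre of mass about 20-25 mm from the origin towards the lens
- loupe_lens (a point): Centre of the glass of the reading lens: 100 mm along +x from the handle's centre and at the same height, so when the lens is level both are equally high. z is the lens's optical axis (vertical when level)
- rest: Fixed wooden lens rest, its origin on the bench under the handle's centre: foot 150 x 50 x 10 mm along the handle, with two notched posts under the handle's ends (18 mm thick, 36 mm wide across the handle, centred 44 mm either side of the origin; notch floor 40 mm, cheeks to 50 mm above the bench, 2 mm clearance each side). Between the posts, 70 mm of the handle's length is free for the fingers, which can reach down to the 10 mm foot
- box_red_top (a point): Round red lacquer box with gold-leaf dots on its lid, 80 mm across, 32 mm tall, loose. The point is the centre of the top of its lid. Any of the three boxes may be the one to inspect.
- box_black_top (a point): Round black lacquer box with gold-leaf dots on its lid, 80 mm across, 32 mm tall, loose. The point is the centre of the top of its lid. Any of the three boxes may be the one to inspect.
- box_green_top (a point): Round green lacquer box with gold-leaf dots on its lid, 80 mm across, 32 mm tall, loose. The point is the centre of the top of its lid. Any of the three boxes may be the one to inspect.
- box_red: The red box; origin at the centre of its underside
- box_black: The black box; origin at the centre of its underside
- box_green: The green box; origin at the centre of its underside
- gauge: Focus gauge: heavy steel foot 44 mm across with a slim upright 8 mm post, 207 mm tall over all, loose; origin under its foot. It stands beside the box to inspect, about 80 mm from that box's centre, on the side away from the robot (up to about 60 degrees to either hand)
- collar_mid (a point): Centre of the yellow collar (24 mm across, 8 mm tall) on the gauge's post. Its height, 100 to 165 mm above the bench and different each time, is the focal height for the centre of the glass
- jar: Bystander: small amber glass jar 40 mm across, 55 mm tall, beside one of the other boxes; origin under it
- cup: Bystander: small white cup 48 mm across, 55 mm tall, beside one of the other boxes; origin under it
- green_cup: Bystander: green bowl-shaped cup 80 mm across, 55 mm tall; origin under it
- brush_rest: Bystander: dark wooden brush rest 30 x 90 mm, 34 mm tall; origin under it
- vase: Bystander: black vase 72 mm across, 120 mm tall; origin under it
Mind the look-alikes: they are no part of the job. Of the things like the box_red, leave any that is blue, pink or purple; of the rest the smaller one is meant.

How it is judged:
By the outcome, as a careful person would: the job done as asked, in the order asked, and still so for the second after the job is handed in, while the arm keeps its last pose, push and grip.
It also fails if it takes over 40 s, if anything falls off the work surface, if the arm or the gripper's body presses on something with over 40 N, if the wrist force passes 120 N, or if a joint passes its speed limit or range.

## Working session

There is one attempt and no reset: what is moved stays moved. The work goes in short steps, each a Python script; the robot and the scene stay as the last script left them, time stands still between calls to the robot, and variables do not carry over. Pictures are saved under pics/ and viewed, at most 10 in all, crops included, and the job is handed in when it is done.

```bash
mkdir -p pics
cat > h.py <<'E'
from bench import manip, release, grasp, sense, vision
import numpy as np, cv2
def snap(n,f):
    info=vision.camera_info(n); p,d=vision.capture(n)
    cv2.imwrite(f'pics/{f}.png',p[:,:,::-1]); np.savez(f'{f}.npz',p=p,d=d,**{k:np.array(info[k]) for k in('fx','fy','cx','cy','R','t')})
def cloud(f):
    z=np.load(f'{f}.npz'); d=z['d']; v,u=np.mgrid[:d.shape[0],:d.shape[1]]
    c=np.stack([(u-z['cx'])/z['fx']*d,(v-z['cy'])/z['fy']*d,d],-1)
    w=(c-z['t'])@z['R']; w[d<=0]=np.nan
    return z['p'],w
E
python3 - <<'E'
from h import *
snap('top','top0');snap('side','side0')
a=np.vstack([cv2.imread('pics/top0.png')]);b=cv2.imread('pics/side0.png')
s=sense();print(s['t'],s['ee_rot'],s['width'])
for n in('top0','side0'):
    z=np.load(n+'.npz');print(n,-z['R'].T@z['t'],z['fx'])
E
```

```text
0.1 [-3.53851988e-01 -3.12106067e+00  2.52982628e-03] 92.51752213180754
top0 [ 425.07862443  -33.13873688 1653.92726657] 482.5591579686603
side0 [ 532.48430914  949.56773283 1024.26065266] 485.04720667028425
```

View pics/top0.png

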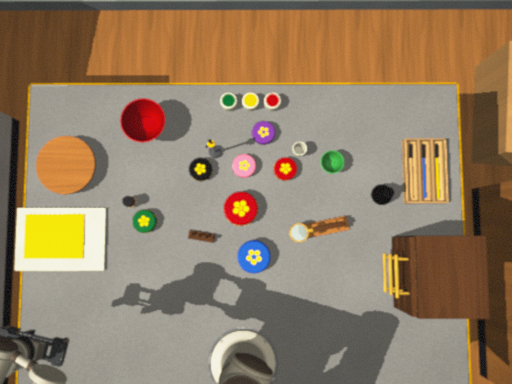

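View pics/side0.png

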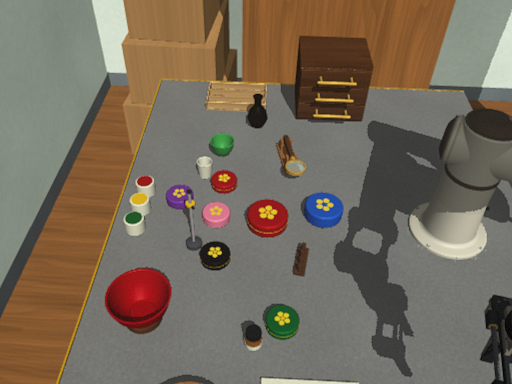

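Top view: the lens glass is at (299,232) and its handle runs to about (348,222). The gauge foot is at about (215,152), with the yellow collar at (211,144). Boxes that could be confused:
- black (200,168)
- green (144,221)
- small red (285,168)
- look-alikes: big red (240,208), pink (243,165), purple (263,132), blue (254,256)

The gauge stands by the black box, with pink as the next nearest. I'll check that by measuring.

Run:
```python
from h import *
p,w=cloud('top0')
for n,(u,v) in dict(black=(200,168),pink=(243,165),foot=(215,152),collar=(211,144),glass=(299,232),handle=(325,227),hend=(345,222),red=(285,168),bigred=(240,208)).items(): print(n,w[v,u].round())
p,w=cloud('side0')
for n,(u,v) in dict(black=(215,251),foot=(193,243),collar=(190,204),glass=(293,170)).items(): print('s',n,w[v,u].round())
def look(x,y,z,f):
    R=cv2.Rodrigues(sense()['ee_rot'])[0]; print(R.round(2).tolist())
    manip.goto([x,y,z],sense()['ee_rot']); snap('wrist',f); i=vision.camera_info('wrist'); print(sense()['tool_pos'],-np.array(i['R']).T@i['t'],np.array(i['R'])[2].round(2),sense()['t'])
p,w=cloud('top0'); g=w[227,325]
look(g[0]-60,g[1],330,'w1')
```

```text
black [646. 142.  38.]
pink [659.  -3.  21.]
foot [nan nan nan]
collar [704.  95. 169.]
glass [ 431. -189.   53.]
handle [ 447. -273.   62.]
hend [ 464. -339.   64.]
red [ 646. -145.   40.]
bigred [511.   7.  42.]
s black [645. 144.  31.]
s foot [708. 107.  16.]
s collar [707. 103. 161.]
s glass [ 437. -163.   58.]
[[-0.97, 0.22, -0.0], [0.22, 0.97, -0.0], [0.0, -0.0, -1.0]]
[ 387.43179168 -272.9775514   329.90772387] [ 308.90801108 -254.20974494  519.34701642] [ 0.28 -0.07 -0.96] 3.2417
```

View pics/w1.png

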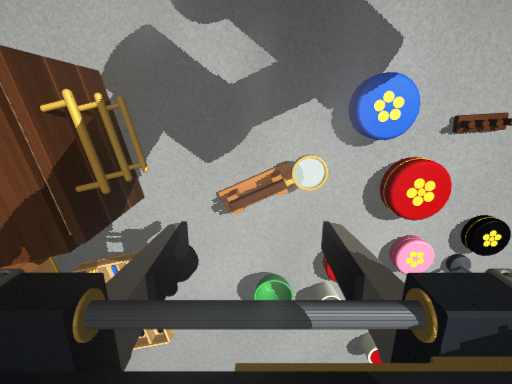

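The wrist view shows the glass at (310,172) and the handle on its rest from (222,198) to (290,180). It also shows the black box at (487,236) with the gauge beside it. The gauge is 74 mm from black and about 115 mm from pink, so black is the target.

```bash
python3 - <<'E'
from h import *
from scipy.optimize import least_squares
p,w=cloud('w1')
r=w[120:230,200:345].reshape(-1,3); r=r[~np.isnan(r[:,0])]
print('bench z',np.median(r[r[:,2]<8,2]))
t=r[r[:,2]>54]; c=t[:,:2].mean(0)
print(len(t),np.percentile(t[:,2],[5,25,50,75,95]))
h=r[(r[:,2]>57.5)&(r[:,2]<64)][:,:2]
print(len(h)); 
(ctr,size,ang)=cv2.minAreaRect(h.astype(np.float32)); print('rect',ctr,size,ang)
m=h.mean(0);U,S,V=np.linalg.svd(h-m);d=V[0]*np.sign(V[0][1]);print('dir',d,m)
s=(h-m)@d;print('extent',s.min(),s.max(),np.percentile(s,[1,99]))
a=r[(r[:,2]>47)][:,:2]; s=(a-m)@d; l=(a-m)@[-d[1],d[0]];print('all extent',s.min(),s.max())
k=s>s.max()-58; k2=s>60
print('frame',cv2.minEnclosingCircle(a[k].astype(np.float32)))
E
python3 - <<'E'
import cv2
i=cv2.imread('pics/w1.png')[130:240,200:350];cv2.imwrite('pics/w1c.png',cv2.resize(i,None,fx=5,fy=5,interpolation=cv2.INTER_CUBIC))
E
```

```text
bench z -0.34042575116476725
1032 [ 54.44684854  55.7853626   58.79299004  60.07140657 356.90034152]
489
rect (450.9609375, -282.12255859375) (15.939518928527832, 111.6189956665039) 10.8946533203125
dir [-0.19517786  0.98076786] [ 450.82994007 -281.79170289]
extent -56.15214409443376 55.452755331997096 [-53.92980511  52.96313604]
all extent -56.2880136865677 129.99810135894478
frame ((423.7649841308594, -193.2566680908203), 42.47490692138672)
```

View pics/w1c.png

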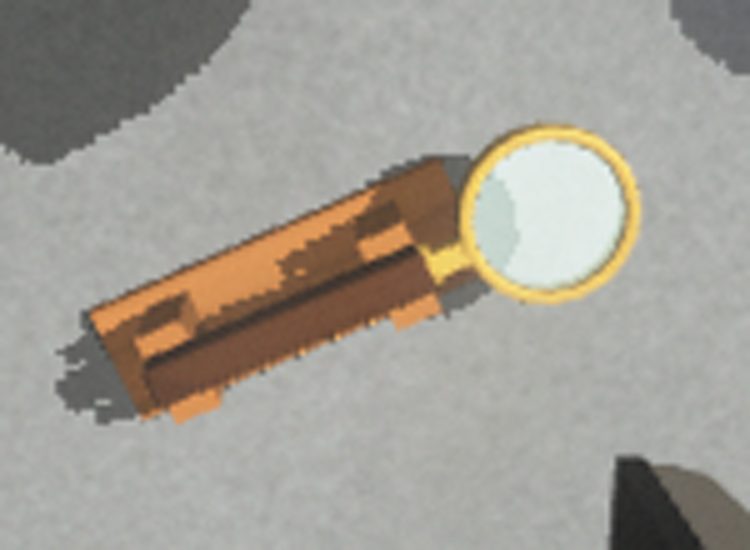

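The crop confirms the loupe: dark handle, brass frame, wooden rest. The handle measures 111.6 x 15.9 mm against 110 x 16, with its top at 60 mm, so it fits the description. Next I'll measure the black box and the collar up close.

Run:
```python
from h import *
manip.goto([590,130,340],sense()['ee_rot']); snap('wrist','w2'); print(sense()['t'])
z=np.load('w2.npz')
for X in ([645,143,32],[707,103,162],[707,103,0]):
    c=z['R']@X+z['t'];print(c[0]/c[2]*z['fx']+z['cx'],c[1]/c[2]*z['fy']+z['cy'])
for f in('w2','side0','top0'):
    p,w=cloud(f); hsv=cv2.cvtColor(p,cv2.COLOR_RGB2HSV)
    n=(np.hypot(w[...,0]-707,w[...,1]-103)<40)
    y=n&(w[...,2]>80)&(hsv[...,0]>18)&(hsv[...,0]<35)&(hsv[...,1]>120)
    P=w[y];print(f,'collar',len(P),P.min(0).round(1),P.max(0).round(1),np.median(P,0).round(1)) if len(P) else print(f,'none')
    b=w[(np.hypot(w[...,0]-645,w[...,1]-143)<55)&(w[...,2]>27)&(w[...,2]<37)]
    if len(b): print('box',len(b),cv2.minEnclosingCircle(b[:,:2].astype(np.float32)),np.median(b[:,2]), (b.min(0)+b.max(0))/2)
    g=w[n&(w[...,2]>5)&(w[...,2]<20)]
    if len(g): print('foot',len(g),cv2.minEnclosingCircle(g[:,:2].astype(np.float32)),np.median(g[:,2]))
    bz=w[(np.hypot(w[...,0]-645,w[...,1]-143)<150)&(abs(w[...,2])<8)];print('bench',np.median(bz[:,2]))
    pt=w[n];print('post top',np.nanmax(pt[:,2]))
```

```text
4.95
268.5402821806921 183.01410655263248
255.22723436130576 249.53051808864316
255.24787428893652 211.3807984227924
w2 collar 148 [698.5  87.5 156.3] [720.9 109.9 181. ] [706.3  99.8 162.9]
box 1298 ((647.6431274414062, 145.1688995361328), 39.61653137207031) 31.594484965155075 [647.76695975 145.23344769  30.88399165]
foot 314 ((710.0437622070312, 98.00907897949219), 21.904199600219727) 15.33078452086362
bench -0.3332682195727832
post top 207.30416785473517
side0 collar 46 [696.2  92.  154.9] [717.4 112.7 166.2] [706.8 104.  162.5]
box 551 ((644.8341064453125, 148.726318359375), 40.290164947509766) 31.657536405155966 [644.06374822 149.09972303  31.97880111]
foot 166 ((709.4926147460938, 100.9759521484375), 35.76901626586914) 14.468363243137691
bench -0.22825721201753352
post top 207.64179059906442
top0 collar 41 [698.   85.4 105.5] [716.9 107.8 205.5] [704.8  93.7 165.3]
box 355 ((645.62744140625, 141.0280303955078), 39.81883239746094) 31.43688209824651 [645.68664889 141.09253071  31.96379431]
foot 116 ((707.0287475585938, 102.95362854003906), 39.294769287109375) 13.364834914929023
bench -0.20308392759366342
post top 210.17542961810366
```

View pics/w2.png

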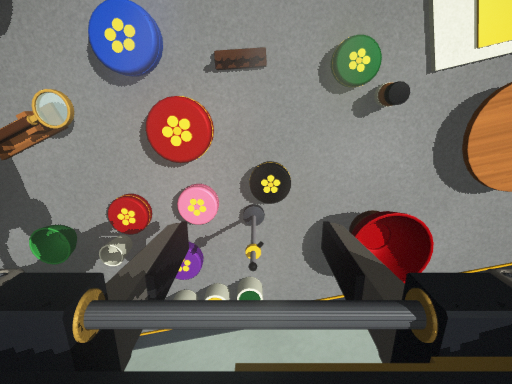

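The black box is at (270,184), the gauge foot at (253,214) and the yellow collar at (253,252). Box radius 39.6 and foot radius 21.9 match the given sizes, and they stand 78 mm apart. Next: refine the collar height, and check IK for the grasp and final poses.

Run:
```python
from h import *
for f in('w2','side0'):
    p,w=cloud(f); hsv=cv2.cvtColor(p,cv2.COLOR_RGB2HSV)
    y=(np.hypot(w[...,0]-708,w[...,1]-100)<30)&(w[...,2]>80)&(hsv[...,0]>18)&(hsv[...,0]<35)&(hsv[...,1]>120)
    print(f,np.histogram(w[y][:,2],bins=np.arange(150,186,2)))
    t=w[y&(w[...,2]>(163 if f=='w2' else 164))&(w[...,2]<172)];print(np.median(t[:,2]),len(t),cv2.minEnclosingCircle(t[:,:2].astype(np.float32)))
a=np.radians(101)
def rot(th,s): # th lens direction; tool z down
    x=np.array([np.cos(th),np.sin(th),0])*s; z=np.array([0,0,-1.]); return cv2.Rodrigues(np.stack([x,np.cross(z,x),z],1))[0].ravel()
u=np.array([np.cos(a),np.sin(a)]); g=np.array([451,-282])+18*u
for s in(1,-1):
    q=manip.ik([*g,50],rot(a,s)); print('grasp',s,q if q is None else np.round(q,2))
    for d in range(-60,100,20):
        t=np.radians(d); b=np.array([647.5,144.5])-82*np.array([np.cos(t),np.sin(t)])
        q=manip.ik([*b,160],rot(t,s)); print(d,s,q if q is None else np.round(q,2))
```

```text
w2 (array([  0,   0,   0,   4,   8,  20, 103,  11,   0,   0,   0,   0,   0,
         0,   1,   1,   0]), array([150, 152, 154, 156, 158, 160, 162, 164, 166, 168, 170, 172, 174,
       176, 178, 180, 182, 184]))
163.43389440971407 64 ((709.4205932617188, 98.74610137939453), 11.354608535766602)
side0 (array([ 0,  0,  1,  2,  2, 10, 21,  9,  1,  0,  0,  0,  0,  0,  0,  0,  0]), array([150, 152, 154, 156, 158, 160, 162, 164, 166, 168, 170, 172, 174,
       176, 178, 180, 182, 184]))
164.77578039076423 10 ((706.0034790039062, 101.4508285522461), 11.072572708129883)
grasp 1 [-0.77  0.18  1.88 -0.    1.08 -0.96]
-60 1 [0.15 0.36 1.43 0.   1.36 2.77]
-40 1 [ 0.13  0.29  1.51 -0.    1.34  2.4 ]
-20 1 [0.09 0.24 1.57 0.   1.33 2.01]
0 1 [ 0.04  0.21  1.61 -0.    1.32  1.61]
20 1 [-0.01  0.2   1.61  0.    1.32  1.22]
40 1 [-0.05  0.23  1.59 -0.    1.33  0.82]
60 1 [-0.08  0.28  1.53  0.    1.34  0.45]
80 1 [-0.09  0.34  1.45 -0.    1.35  0.09]
grasp -1 [-0.77  0.18  1.88 -0.    1.08  2.18]
-60 -1 [ 0.15  0.36  1.43  0.    1.36 -0.37]
-40 -1 [ 0.13  0.29  1.51 -0.    1.34 -0.74]
-20 -1 [ 0.09  0.24  1.57  0.    1.33 -1.13]
0 -1 [ 0.04  0.21  1.61 -0.    1.32 -1.53]
20 -1 [-0.01  0.2   1.61  0.    1.32 -1.93]
40 -1 [-0.05  0.23  1.59 -0.    1.33 -2.32]
60 -1 [-0.08  0.28  1.53  0.    1.34 -2.69]
80 -1 None
```

The collar top is at 163.3 mm, so its middle is about 159. I'll use s=+1 for the grasp and a final lens direction of about 20°.

```bash
cat >> h.py <<'E'
def rot(th,s=1):
    x=np.array([np.cos(th),np.sin(th),0])*s; z=np.array([0,0,-1.]); return cv2.Rodrigues(np.stack([x,np.cross(z,x),z],1))[0].ravel()
A=np.radians(101)
E
python3 - <<'E'
from h import *
u=np.array([np.cos(A),np.sin(A)]); g=np.array([451,-282])+20*u
manip.goto([*g,170],rot(A)); manip.servo_line([*g,50],rate=100)
s=sense();print(s['tool_pos'],s['ft_force'],s['t'])
grasp(); s=sense();print(s['width'],s['gripper_force'],s['ft_force'],s['t'])
manip.servo_line([*g,90],rate=50); s=sense();print(s['width'],s['gripper_force'],s['ft_force'],s['torque'])
manip.servo_line([*g,270],rate=150)
snap('side','side1');s=sense();print(s['width'],s['tool_pos'],s['ft_force'],s['t'])
p,w=cloud('side1')
n=(np.hypot(w[...,0]-g[0],w[...,1]-g[1])<170)&(w[...,2]>230)&(w[...,2]<310)
v,uu=np.where(n);print(uu.min(),uu.max(),v.min(),v.max())
cv2.imwrite('pics/side1c.png',cv2.resize(p[60:220,210:400,::-1],None,fx=3,fy=3))
E
```

```text
[ 447.69091095 -262.81481741   50.72655756] [-0.05031964 -0.85174716 -0.06054628] 7.95
0.740405866108217 0.0 [ 0.93675019 -0.07615674 -0.45272462] 9.3
0.3699816470256844 0.0 [ 0.07191739 -1.18828802  0.21396474] [-0.08326463  0.03902577 -0.00141783]
0.820722677047352 [ 446.74139623 -261.93370669  268.78171431] [ 0.91556952  0.58243618 -0.71587602] 11.65
292 302 81 88
```

View pics/side1c.png

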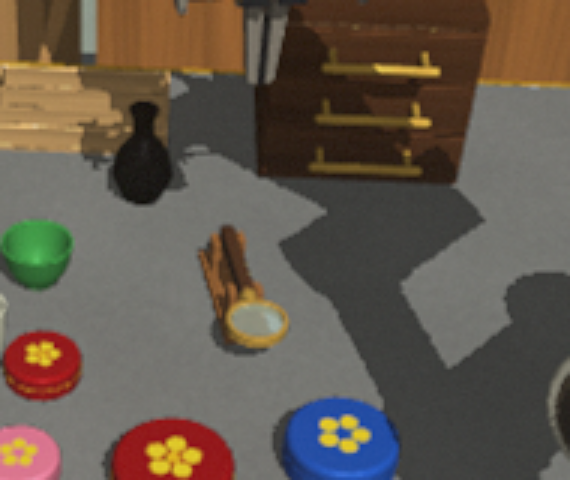

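The fingers closed to about 0 mm, so the grasp missed, and the lens still appears at the rest (handle (230,230), glass (258,320) in the crop). I'll look again from the earlier vantage point and compare.

Run:
```python
from h import *
release(); p0,_=cloud('w1')
R0=cv2.Rodrigues(np.array([-0.35385,-3.12106,0.00253]))[0]
manip.goto([387.4,-273,330],cv2.Rodrigues(R0)[0].ravel()); manip.dwell(.3)
snap('wrist','w3');s=sense();print(s['tool_pos'],s['q'],s['t'],s['width'])
p,w=cloud('w3'); i=np.vstack([p0[130:240,200:350],p[130:240,200:350]])[:,:,::-1]
cv2.imwrite('pics/w3c.png',cv2.resize(i,None,fx=2.7,fy=2.7,interpolation=cv2.INTER_CUBIC))
r=w[120:230,200:345].reshape(-1,3)
h=r[(r[:,2]>57.5)&(r[:,2]<64)][:,:2]; print(len(h),cv2.minAreaRect(h.astype(np.float32)))
for f in('top0','side0'):
    r=cloud(f)[1].reshape(-1,3); h=r[(r[:,2]>54)&(r[:,2]<68)&(np.hypot(r[:,0]-451,r[:,1]+282)<90)][:,:2]
    print(f,len(h),cv2.minAreaRect(h.astype(np.float32)))
```

```text
[ 387.43881597 -272.93416356  329.86311338] [-8.68326946e-01 -1.63438741e-01  1.65564692e+00 -1.55979365e-03
  1.64894494e+00 -2.21347048e+00] 14.525 92.10761813079199
496 ((451.0327453613281, -281.94781494140625), (15.827855110168457, 111.29702758789062), 11.50854778289795)
top0 218 ((451.8092956542969, -265.67034912109375), (49.74317169189453, 147.27589416503906), 16.351327896118164)
side0 151 ((452.5128173828125, -263.5273132324219), (47.26892852783203, 143.4371337890625), 17.665781021118164)
```

View pics/w3c.png

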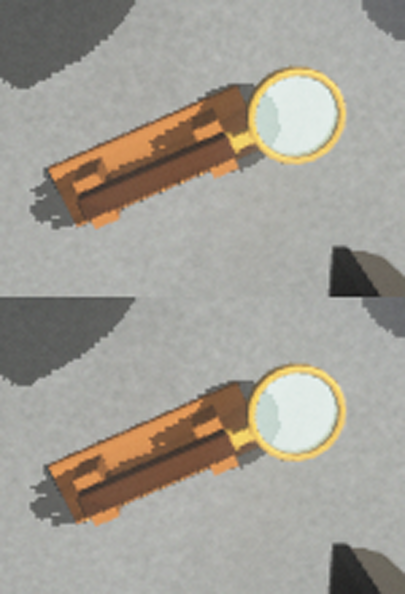

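The lens hasn't moved at all: the two crops are identical. Before trying again I'll use the side1 depth to see where the fingertips really were relative to the reported TCP.

Run:
```python
from h import *
p,w=cloud('side1')
for v in range(60,92,3): print(v,[tuple(w[v,u].round().tolist()) for u in (294,297,300)])
z=np.load('side1.npz')
for X in([446.7,-262,269],[446.7,-262,250]):
    c=z['R']@X+z['t'];print(c[0]/c[2]*z['fx']+z['cx'],c[1]/c[2]*z['fy']+z['cy'])
p,w=cloud('w3')  # open fingers seen by wrist
print(sense()['tool_pos'])
for (u,v) in((180,240),(160,270),(335,240),(350,270)): print((u,v),w[v,u].round())
```

```text
60 [(459.0, -226.0, 388.0), (451.0, -229.0, 387.0), (443.0, -234.0, 385.0)]
63 [(457.0, -247.0, 368.0), (449.0, -243.0, 370.0), (440.0, -261.0, 361.0)]
66 [(456.0, -248.0, 358.0), (448.0, -251.0, 357.0), (440.0, -257.0, 354.0)]
69 [(456.0, -247.0, 349.0), (448.0, -248.0, 350.0), (439.0, -254.0, 347.0)]
72 [(455.0, -251.0, 338.0), (447.0, -252.0, 338.0), (438.0, -250.0, 339.0)]
75 [(454.0, -248.0, 331.0), (446.0, -246.0, 332.0), (437.0, -252.0, 329.0)]
78 [(453.0, -251.0, 320.0), (445.0, -253.0, 319.0), (437.0, -252.0, 320.0)]
81 [(453.0, -246.0, 313.0), (444.0, -250.0, 311.0), (436.0, -249.0, 312.0)]
84 [(452.0, -251.0, 301.0), (443.0, -251.0, 301.0), (435.0, -252.0, 301.0)]
87 [(451.0, -250.0, 292.0), (443.0, -252.0, 291.0), (434.0, -252.0, 291.0)]
90 [(419.0, -705.0, 0.0), (417.0, -574.0, 82.0), (413.0, -497.0, 130.0)]
294.8250524028444 91.70124359388741
294.2926910098623 97.36834687351606
[ 387.43881597 -272.93416356  329.86311338]
(180, 240) [ 373. -316.  367.]
(160, 270) [ 371. -315.  404.]
(335, 240) [ 389. -225.  378.]
(350, 270) [ 390. -226.  405.]
```

The side depth shows the fingertips at z≈288 where the reported TCP (269) puts them at 250. So the fingers end about 38 mm higher than the tool frame says, in line with x/y, and they closed above the 60 mm handle top. I'll quantify this low and open over the handle before going deeper.

Run:
```python
from h import *
p,w=cloud('w3'); r=w[200:270].reshape(-1,3); r=r[(np.hypot(r[:,0]-387,r[:,1]+273)<75)&(r[:,2]>300)]
print('w3 tip z',np.percentile(r[:,2],[0,.5,1,2]),'reported tip',329.9-19)
u=np.array([np.cos(A),np.sin(A)]); g=np.array([451,-282])+20*u
manip.goto([*g,80],rot(A)); manip.dwell(.2)
tp=sense()['tool_pos']; snap('side','side2'); snap('wrist','w4'); print(tp,sense()['t'])
for f in('side2','w4'):
    p,w=cloud(f); r=w.reshape(-1,3); k=(np.hypot(r[:,0]-tp[0],r[:,1]-tp[1])<75)&(r[:,2]>68)&(r[:,2]<140)
    r=r[k]; print(f,len(r),np.percentile(r[:,2],[0,1,5]),r.min(0).round(),r.max(0).round())
    t=r[r[:,2]<120]; lat=(t[:,:2]-g)@[u[1],-u[0]]; al=(t[:,:2]-g)@u
    print(' lateral',np.percentile(lat,[0,5,50,95,100]).round(1),'along',np.percentile(al,[0,50,100]).round(1))
a=np.load('side2.npz')['p'][100:200,240:370]; b=np.load('w4.npz')['p']
cv2.imwrite('pics/m4.png',np.hstack([cv2.resize(a,(390,300)),cv2.resize(b,(400,300))])[:,:,::-1])
```

```text
w3 tip z [348.45463926 349.89497927 350.33332804 351.44279471] reported tip 310.9
[ 447.7496876  -263.13957888   81.09364673] 15.975
side2 119 [101.13228298 101.51946309 104.40642549] [ 385. -283.  101.] [ 506. -237.  139.]
 lateral [-61.4 -59.2 -47.1  57.7  58.2] along [-11.9  10.1  16.4]
w4 2405 [ 99.64850841 101.04884516 103.27795885] [ 387. -282.  100.] [ 506. -241.  140.]
 lateral [-58.1 -54.5  46.7  56.9  60.6] along [-10.9   8.1  10.2]
```

View pics/m4.png

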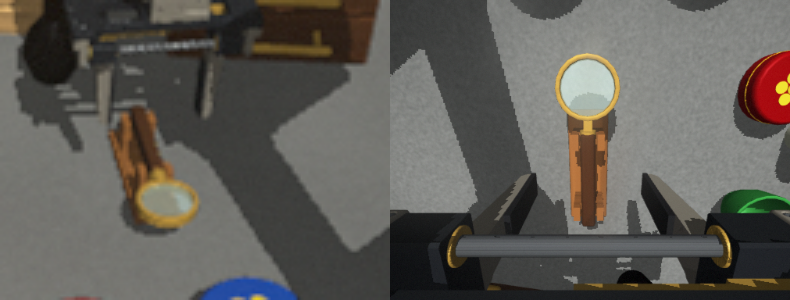

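Both cameras agree: the tips are at 100 mm where the tool frame says 62, an offset of +38 mm, and the fingers straddle the handle laterally to within 1 mm. Commanding z = 12 therefore puts the pads at 50 mm with the tips at 31 mm, clear of the foot.

```bash
echo "DZ=38.0" >> h.py
python3 - <<'E'
from h import *
u=np.array([np.cos(A),np.sin(A)]); g=np.array([451,-282])+20*u
f0=sense()['ft_force']
for z in (72,58,50):
    manip.servo_line([*g,z-DZ],rate=100); s=sense(); df=s['ft_force']-f0; print(z,s['tool_pos'].round(1) if hasattr(s['tool_pos'],'round') else s['tool_pos'],df)
    if np.linalg.norm(df)>8: raise SystemExit('contact')
grasp(); s=sense();print(s['width'],s['gripper_force'],s['ft_force'],s['t'])
if s['width']>10:
    manip.servo_line([*g,85-DZ],rate=60); s=sense();print(s['width'],s['gripper_force'],s['ft_force'],s['torque'])
    manip.servo_line([*g,290-DZ],rate=200)
    s=sense();print(s['width'],s['tool_pos'],s['t'])
E
```

```text
72 [ 447.3 -262.5   34.2] [-0.34767875  0.79174245  0.44423223]
58 [ 447.  -262.2   19.9] [-1.12210054  0.42108475  0.59959625]
50 [ 446.9 -262.1   11.8] [-0.90373647  0.78609299 -0.00950794]
15.573199811970094 29.99970942735672 [-0.65918245  0.15462577 -0.65610546] 18.2583
15.778573066541416 29.99938130378723 [ 0.56532097  0.54224891 -1.58650926] [-0.12234899  0.00555453 -0.0547545 ]
15.807832340222012 [ 446.56116544 -261.80246893  250.40747659] 20.1667
```

The lens is held at 15.8 mm width. Now I'll carry it high to above the black box and measure the glass and its tilt there.

```bash
cat >> h.py <<'E'
T=np.radians(20); B=np.array([647.,145.]); U=np.array([np.cos(T),np.sin(T)])
def glass(f,c,zc):
    p,w=cloud(f); hsv=cv2.cvtColor(p,cv2.COLOR_RGB2HSV); r=w.reshape(-1,3); h=hsv.reshape(-1,3)
    k=(np.hypot(r[:,0]-c[0],r[:,1]-c[1])<48)&(abs(r[:,2]-zc)<18); q=r[k]
    al=(q[:,:2]-c)@U; la=(q[:,:2]-c)@[-U[1],U[0]]
    fr=q[al>-20]; top=fr
    if len(fr)<15: print(f,'few',len(fr)); return
    m=top.mean(0); n=np.linalg.lstsq(np.c_[top[:,:2]-m[:2],np.ones(len(top))],top[:,2],rcond=None)[0]
    print(f,len(fr),'circle',cv2.minEnclosingCircle(fr[:,:2].astype(np.float32)),'z pct',np.percentile(fr[:,2],[2,25,50,75,98]).round(1),'slope',n[:2].round(3),'along/lat',np.dot(n[:2],U).round(3))
E
python3 - <<'E'
from h import *
g=B-80*U
manip.goto([*g,290-DZ],rot(T)); manip.dwell(.2)
s=sense();print(s['tool_pos'],s['width'],s['t'])
snap('wrist','w5');snap('side','side5');snap('top','top5')
for f in('w5','side5','top5'): glass(f,B,290)
a=np.load('side5.npz')['p'][100:300,110:370]; b=np.load('w5.npz')['p']
cv2.imwrite('pics/m5.png',np.hstack([cv2.resize(a,(390,300)),cv2.resize(b,(400,300))])[:,:,::-1])
E
```

```text
[571.88941299 117.13595457 252.01396567] 15.487181264945255 22.25
w5 10698 circle ((647.0304565429688, 144.60581970214844), 31.9326229095459) z pct [291.3 292.2 292.8 294.  296.3] slope [0.022 0.007] along/lat 0.023
side5 435 circle ((643.6517333984375, 147.04566955566406), 33.80508804321289) z pct [285.9 291.8 293.2 294.6 297.6] slope [ 0.011 -0.035] along/lat -0.001
top5 55 circle ((665.335205078125, 140.51449584960938), 22.77092170715332) z pct [287.5 292.2 294.3 296.  298.8] slope [0.189 0.022] along/lat 0.185
```

View pics/m5.png

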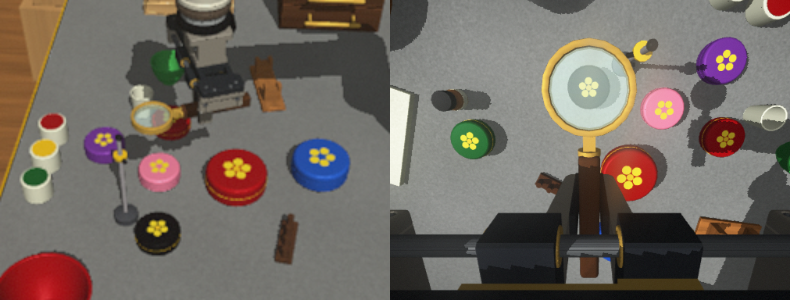

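The lens is level, its circle centred at (647.0,144.6) with r = 31.9 mm, directly over the black box. The gauge is clear of it at the upper right of the frame. Now lower it to collar height.

Run:
```python
from h import *
g=B-80*U
manip.servo_line([*g,159.2-DZ],rate=100); manip.dwell(.5)
s=sense();print(s['tool_pos'],s['width'],s['ft_force'],s['t'],cv2.Rodrigues(np.array(s['ee_rot']))[0].round(3)[2])
snap('wrist','w6');snap('side','side6')
for f in('w6','side6'):
    glass(f,B,159.2)
    p,w=cloud(f); hsv=cv2.cvtColor(p,cv2.COLOR_RGB2HSV)
    y=(np.hypot(w[...,0]-709,w[...,1]-99)<16)&(w[...,2]>120)&(hsv[...,0]>18)&(hsv[...,0]<35)&(hsv[...,1]>120); q=w[y]
    if len(q): print(' collar',len(q),np.percentile(q[:,2],[2,25,50,75,98]).round(1),cv2.minEnclosingCircle(q[:,:2].astype(np.float32)))
    # brass rim top: ring 27..32
    k=np.hypot(w[...,0]-647,w[...,1]-144.6); k=(k>27)&(k<31.5)&(abs(w[...,2]-160)<15)&((w[...,0]-647)*U[0]+(w[...,1]-145)*U[1]>-15); q=w[k]
    if len(q): A_=np.c_[q[:,:2]-[647,145],np.ones(len(q))]; n=np.linalg.lstsq(A_,q[:,2],rcond=None)[0]; print(' rim',len(q),np.percentile(q[:,2],[25,50,75,95]).round(1),'slope',n.round(3))
    b=w[(np.hypot(w[...,0]-646,w[...,1]-145)<50)&(w[...,2]>27)&(w[...,2]<37)]
    if len(b): print(' box',len(b),cv2.minEnclosingCircle(b[:,:2].astype(np.float32)))
```

```text
[571.81960323 117.63103313 121.20499912] 15.681966790859462 [ 0.65368482  0.09835572 -0.3199683 ] 24.3583 [ 0. -0. -1.]
w6 10690 circle ((646.9363403320312, 145.0589599609375), 31.90965461730957) z pct [160.5 161.5 162.  163.2 165.5] slope [0.021 0.007] along/lat 0.023
 collar 1609 [157.1 162.1 162.7 163.3 164.3] ((709.1663818359375, 98.68848419189453), 12.389753341674805)
 rim 2283 [164.  164.5 165.  165.7] slope [ 5.00000e-03 -3.00000e-03  1.64412e+02]
side6 394 circle ((641.9699096679688, 147.08253479003906), 33.515193939208984) z pct [154.3 160.4 162.1 163.8 166.7] slope [ 0.023 -0.029] along/lat 0.012
 collar 48 [156.3 161.2 162.7 164.  165.1] ((705.9609375, 101.76927947998047), 12.421278953552246)
 rim 58 [161.2 163.5 165.  166.5] slope [-1.60000e-02 -4.20000e-02  1.63174e+02]
 box 557 ((643.5381469726562, 148.67391967773438), 40.44631576538086)
```

The rim top is at 164.4, so the glass centre is at 158.4. The collar top is at 163.0, so its middle is at 159.0. The rim slope is 0.005 or less, and the glass centre is within about 1 mm of the box centre. Handing in.

```bash
python3 -c "
from h import *
print(manip.job_done(), sense()['t'])"
```

```text
the job is handed in; nothing more can be done
the job is handed in; nothing more can be done
```

I handed the job in with the arm still holding the reading lens level over the black lacquer box: it measured within about 1 mm of the lid's centre and of the yellow collar's height (about 159 mm), at 24.4 s of the 40 s. The first grasp missed without moving the lens, because the fingers end 38 mm short of where the tool frame says; the second, corrected for that, held.

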